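# Fold back the spares-case lid and scan its stock label

## Robot

A 6-joint arm with a two-finger parallel gripper is mounted at the origin on the work surface. World frame = base frame: x ahead of the robot, y to its left, z up, the work surface at z = 0. Lengths are in m, angles in rad, forces in N, time in s.
With the tool pointing down it reaches from about 0.225 to 0.875 m from the base axis. Payload 3.4 kg.
Tool frame: the origin (TCP) lies at the very end of the fingers, on their centre line; the grasp point (between the pads) lies 19 mm behind it (manip.tcp_to_grasp is the distance from the TCP to the grasp point, in m); z points along the fingers, y is the line along which they close (so a half turn about z gives the same grasp; the last joint's range is limited). The gripper opens to 85 mm and grips with 20 to 120 N. Pads are 22 mm wide; open, the fingers measure 114 mm over their backs; the gripper's body (76 mm by 85 mm) begins 54 mm behind the grasp point. The pads swing forward as they close: fully open they stand 13 mm farther back than shut.
Start: joints at [-1.425, 0.276, 1.505, -0, 1.361, -0.121], TCP at [0.152, -0.555, 0.231] pointing down, gripper open.
Joint ranges: [-2.89, 2.89], [-0.75, 2.08], [0.22, 2.7], [-1.18, 4.32], [0.11, 2.71], [-2.7, 2.7]. Speed limits (rad/s): [2.57, 2.57, 3.14, 3.14, 3.14, 3.14].

## Interface

Orientations are given as a unit quaternion [w, x, y, z].
In Python, from rig import status, get_image, job, manip gives the robot as it stands.
- The arm moves only by the tool apply_moves, never from a script. Its arguments are lists of equal length, an entry for each row: "xyz": the shift along the tool's x, y, z each as a share of 0.3 m, from -1 to 1, a list of three; "rot": the turn, a rotation vector about the tool's x, y, z each as a share of 60 degrees, from -1 to 1, a list of three; "hand": the opening, from -1 (shut) to 1 (fully open). A call has 1 to 8 rows; each row shifts and turns the commanded pose from where the row before left it, along the tool's axes as they then stand; what a row does not reach is not made up. A row lasts 1/8 s, in which the tool goes at most 62.5 mm and 10.7 degrees, less where a joint would pass 70% of its speed; a pose out of reach is approached as far as the arm can. A call with a number of a shift or a turn outside -1 to 1 is refused whole. A call with a gripper value outside its range is refused whole. The fingers move at their own pace and stop on an object; "force" is the grip in N (left out, the last holds). Time passes only in rows, so rows that do not move let the fingers close. It gives the time, the measured TCP pose, the force, the opening and the grip force at its end, in the units of the state.
- status.get_state(): the state, without advancing time (a new reading comes with each control period).
- get_image(name): name is "scene" or "top" or "wrist"; returns a dict with "pixels" (400x640x3 uint8, red, green, blue), "fovy" (degrees; the focal length in pixels is half the picture's height over the tangent of half this angle, whatever the lens; pixels are square), "cx", "cy" (the principal point, pixels), "origin" and "orientation" of the camera in the world; the wrist camera has in their place "tool_from_camera" (4x4, takes a point from camera to tool coordinates, whose origin is the TCP and whose axes are the flange's). Camera axes: x right, y down, z forward; pixel columns grow to the right and rows downward; lengths in m; the calibration is good to about 2 mm. A picture is of the moment at which its call begins: read the wrist's pose just before it. There is no depth.
- job.sign_off(): hands the job in; it is judged then, once.
The state is a dict: "clock": time; "qpos": joint angles; "qd": joint speeds; "effort": joint torques, N m; "position": TCP position; "ee_rot": TCP orientation; "contact_force": force on the tool from outside, world axes, zero at the start; "moment": the same for the moment, N m; "width": finger opening in m; "gripper_force": force on a finger pad.
Only numpy, scipy, OpenCV 4.12 (cv2) and the standard library are available. Lean on these libraries where they do the work, as an engineer would, in place of code of your own. Each camera call takes 0.05 s, during which the arm holds its last target. There are 200 camera calls.

## Task

Fold the blue spares case's stiff lid back until it stands open at 130 degrees, in line with the yellow arm on the end of the case. Then pick up the yellow hand scanner, point its red window at the middle of the bar-code label inside the lid, squarely and from about 10 cm away, and hold it dead still there for two seconds. Lay the scanner back on the middle of its green mat, orange button up, leaving the lid at its angle and not disturbing the loose spares standing around.

Things in the scene. Friction and masses are not known exactly. Their poses are not given: they have to be found in the camera images.
- case: Blue open-topped steel case, bolted down, 180 (x) x 140 (y) x 75 mm high; origin at the centre of its underside, z up. Its lid's hinge axis runs along the case's x through (0, 70, 75) mm, the +y rim. On the +x end, 6 mm outside the wall, a thin steel arc (radius 85 mm about the hinge) and a yellow arm 135 mm long show where the lid's inner face lies at 130 degrees open
- lid (a joint): Opening angle of the lid, rad: 0 closed, 1.571 upright, 2.269 the wanted 130 degrees (leaning 40 degrees past upright, away from the case), stop at 2.6. Stiff hinge: it stays where left; 5 to 8 N at the free edge move it. Blue plate, 180 mm along the hinge, 140 mm from hinge to free edge, 10 mm thick (inner face through the hinge axis). The free edge is bare and can be pinched across the thickness
- lid_edge (a point): Middle of the lid's free edge, mid-thickness. Axes of the lid: x along the hinge (as the case's x), y from the free edge towards the hinge, z out of the lid's outer face
- label (a point): Centre of the white bar-code label (84 mm along the hinge x 54 mm) on the lid's inner face, 70 mm from the hinge. Axes of the lid as for lid_edge: the label faces along -z
- scanner: Bar-code scanner lying flat on the mat, 150 mm long (x), about 0.2 kg: yellow grip (x -75 to 35 mm) 44 mm wide (y), 32 mm high; black head (x 29 to 75 mm) 56 mm wide, 36 mm high. Origin on its underside, below the middle of its length; x points out of the red window, z up through the orange button
- window (a point): Centre of the scanner's red window: 75 mm ahead of the scanner's origin and 18 mm above its underside; axes as the scanner's, it looks along +x
- mat: Green mat fixed to the bench, 180 (x) x 100 (y) x 3 mm; origin at the centre of its underside. The scanner belongs on its middle, nose either way along x
- wheel_a: Loose grey cast-iron valve handwheel lying flat, 120 mm across, 26 mm high; origin under its centre. Leave alone
- wheel_b: Loose grey cast-iron valve handwheel lying flat, 138 mm across, 26 mm high; origin under its centre. Leave alone
- impeller: Loose bronze pump impeller lying flat, 116 mm across, 45 mm high; origin under its centre. Leave alone
- grease_cup: Loose squat brass grease cup, 68 mm across, 72 mm high; origin under its centre. Leave alone
- oil_bottle: Loose grey oil bottle with a red cap, 68 mm across, 190 mm high; origin under its centre. Leave alone
- flange: Loose steel flange ring lying flat, 110 mm across, hole 52 mm, 16 mm high; origin under its centre. Leave alone
Things that resemble listed ones, but are neither listed nor needed, are in the scene too. There is more than one size of the scanner; the one meant has the size given above.

How it is judged:
On the way, in this order (a step that is already met when the one before it is completed fails the run):
1. the lid stands open at 130 degrees, within 4.5 degrees, and is still (value of joint lid between 2.19 and 2.35 rad and velocity of joint lid between -0.05 and 0.05 rad/s), for 0.3 s.
2. the scanner is held still for 1 s, window 60 to 160 mm before the label's printed side, aimed within 22 mm of its centre and 17 degrees of square, lid still at its angle (value of joint lid between 2.19 and 2.35 rad and x of label in the frame of window between 0.06 and 0.16 m and y of label in the frame of window between -0.022 and 0.022 m and z of label in the frame of window between -0.022 and 0.022 m and angle between the x axis of window and the z axis of label, either way round below 0.3 rad and z of window in the frame of label below -0.04 m and linear speed of scanner below 0.02 m/s and angular speed of scanner below 0.2 rad/s), for 1 s.
At the end, for the whole second after the job is handed in: The lid stands at 130 degrees within 4.5 degrees (joint 2.19 to 2.35 rad) and still; the scanner lies at rest, button up, flat on the mat, its centre within 55 mm along and 40 mm across of the mat's centre (all of step 1 and x of scanner in the frame of mat between -0.055 and 0.055 m and y of scanner in the frame of mat between -0.04 and 0.04 m and z of scanner in the frame of mat between -0.003 and 0.008 m and angle between scanner's own z axis and vertical below 0.12 rad and linear speed of scanner below 0.02 m/s); the robot touches nothing.
It fails at once if a loose spare (handwheels, impeller, grease cup, oil bottle, flange) is moved more than 20 mm (distance of any of wheel_a, wheel_b, impeller, grease_cup, oil_bottle, flange from where it was at the start of the episode above 0.02 m).
It also fails if it takes over 70 s, if anything falls off the work surface, if the arm or the gripper's body presses on something with over 40 N, if the wrist force passes 120 N, or if a joint passes its speed limit or range.

## Working session

There is one attempt and no reset: what is moved stays moved. The work goes in short steps, Python scripts to look and compute and a tool call to move; the robot and the scene stay as the last step left them, time stands still between calls to the robot, and variables do not carry over. Pictures are saved under pics/ and viewed, at most 10 in all, crops included, and the job is handed in when it is done.

Besides the shell and the picture viewer there is one more tool, called as a command line: name --argument value ..., lists and objects as JSON in quotes. apply_moves: Moves the arm, as the interface text tells. Its arguments: {"type":"object","properties":{"xyz":{"type":"array","items":{"type":"array","items":{"type":"number","minimum":-1,"maximum":1}}},"rot":{"type":"array","items":{"type":"array","items":{"type":"number","minimum":-1,"maximum":1}}},"hand":{"type":"array","items":{"type":"number"}},"force":{"type":"number"}},"required":["xyz","rot","hand"]}

```bash
mkdir -p pics; ls; python3 - <<'E'
from rig import status,get_image,manip
import cv2,numpy as np
print(status.get_state()); print(manip.tcp_to_grasp)
for n in("scene","top"):
    d=get_image(n); p=d.pop("pixels"); cv2.imwrite(f"pics/{n}0.png",p[:,:,::-1]); print(n,d)
E
```

```text
pics
{'clock': 0.0, 'qpos': array([-1.42499925e+00,  2.76586464e-01,  1.50613419e+00, -1.18347428e-05,
        1.36069917e+00, -1.21016527e-01]), 'qd': array([ 0.00058344,  0.00052363, -0.00275019, -0.00096531, -0.0005518 ,
        0.00069933]), 'effort': array([ 1.99781352e-03, -4.16761994e+01, -2.45803767e+01,  3.13265118e-04,
        1.07992798e-02,  1.11660313e-05]), 'position': array([ 0.15150793, -0.5541307 ,  0.23044416]), 'ee_rot': array([-9.13445246e-04,  9.91113924e-01,  1.33012612e-01, -1.71049837e-05]), 'contact_force': array([ 1.324839  , -0.21060783, -0.02495846]), 'moment': array([-0.03322369, -0.00174867,  0.00068787]), 'gripper_force': 0.0, 'width': 0.0851687429001428}
0.0187
scene {'fovy': 52.467360467246564, 'cx': 322.046326494048, 'cy': 192.40066468033385, 'origin': array([1.42671261, 0.2682574 , 1.05212719]), 'orientation': array([-0.22941415,  0.53625685,  0.74967558, -0.31270475])}
top {'fovy': 56.181551496829975, 'cx': 324.1990718741497, 'cy': 198.64341066385379, 'origin': array([ 0.39631817, -0.04436342,  1.45128574]), 'orientation': array([ 0.01566892, -0.70165327,  0.71221385, -0.01373324])}
```

View pics/top0.png

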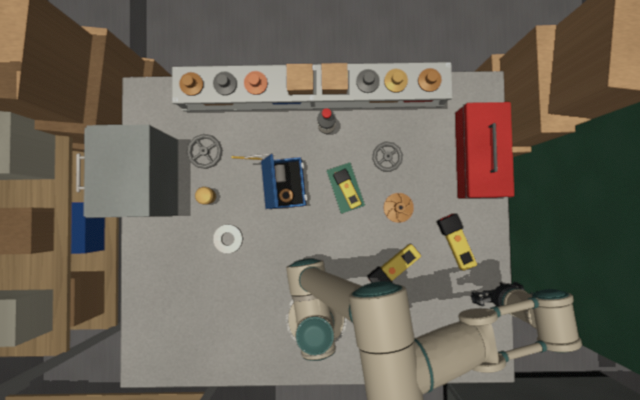

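View pics/scene0.png

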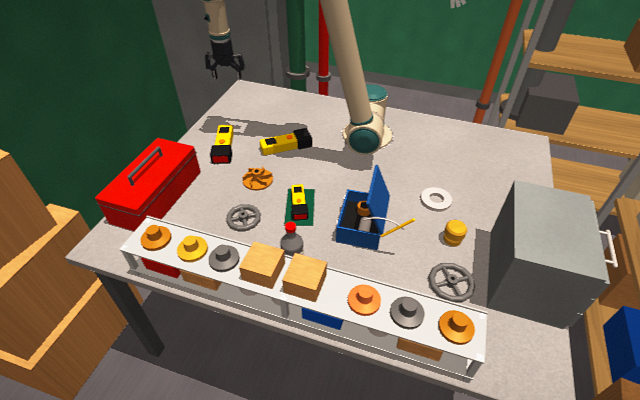

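The top view shows +x up and +y left. The case is around (285,185) with its lid near upright at (268,185), and the yellow arm is at (235–262,157). The mat with its scanner is at (347,188), black nose up. The spares are the wheels at (205,151) and (387,156), bottle (326,120), impeller (399,208), cup (205,196) and flange (228,239).

```bash
cat > h.py <<'E'
import numpy as np,cv2
from scipy.spatial.transform import Rotation as R
from rig import status,get_image
def RQ(q): return R.from_quat([q[1],q[2],q[3],q[0]])
def cam(name,fn=None):
    s=status.get_state(); d=get_image(name); p=d["pixels"]
    if fn: cv2.imwrite("pics/"+fn,p[:,:,::-1])
    f=p.shape[0]/2/np.tan(np.radians(d["fovy"])/2)
    if name=="wrist":
        T=np.array(d["tool_from_camera"]); Rt=RQ(s["ee_rot"]).as_matrix()
        o=Rt@T[:3,3]+s["position"]; M=Rt@T[:3,:3]
    else: o=d["origin"]; M=RQ(d["orientation"]).as_matrix()
    return dict(p=p,f=f,c=np.array([d["cx"],d["cy"]]),o=o,M=M)
def ray(c,uv):
    uv=np.atleast_2d(np.array(uv,float)); v=np.c_[(uv-c["c"])/c["f"],np.ones(len(uv))]@c["M"].T
    return v
def onz(c,uv,z):
    v=ray(c,uv); return c["o"]+v*((z-c["o"][2])/v[:,2])[:,None]
def proj(c,X):
    v=(np.atleast_2d(X)-c["o"])@c["M"]; return v[:,:2]/v[:,2:]*c["f"]+c["c"]
def tri(c1,p1,c2,p2):
    d1,d2=ray(c1,p1)[0],ray(c2,p2)[0]
    t=np.linalg.lstsq(np.c_[d1,-d2],c2["o"]-c1["o"],rcond=None)[0]
    a=c1["o"]+t[0]*d1;b=c2["o"]+t[1]*d2
    return (a+b)/2,np.linalg.norm(a-b)
def mask(c,lo,hi):
    return cv2.inRange(cv2.cvtColor(c["p"],cv2.COLOR_RGB2HSV),np.array(lo),np.array(hi))
def blobs(m,minA=30):
    n,l,s,ce=cv2.connectedComponentsWithStats(m)
    return [(s[i],ce[i],(l==i).astype(np.uint8)) for i in range(1,n) if s[i][4]>=minA]
E
python3 - <<'E'
from h import *
np.set_printoptions(precision=3,suppress=True)
c=cam("top")
for nm,lo,hi,z in(("green",(55,80,40),(90,255,255),.003),("yellow",(22,120,110),(32,255,255),.032),("blue",(105,120,40),(125,255,255),.075)):
    for s,ce,m in blobs(mask(c,lo,hi)):
        if not(130<ce[0]<450 and 110<ce[1]<300):continue
        cn=np.argwhere(m)[:,::-1].astype(np.float32); w=onz(c,cn,z)[:,:2].astype(np.float32)
        r=cv2.minAreaRect(w); print(nm,s,ce,[np.round(x,3) for x in r])
im=cv2.resize(c["p"][120:250,180:440],None,fx=3,fy=3,interpolation=cv2.INTER_CUBIC)
cv2.imwrite("pics/crop.png",im[:,:,::-1])
E
```

```text
green [328 164  36  48 408] [342.887 186.25 ] [array([ 0.499, -0.123]), array([0.171, 0.089]), np.float64(17.493)]
green [292 260  25   6  70] [304.229 261.971] [array([0.215, 0.041]), array([0.014, 0.093]), np.float64(7.251)]
green [355 284  44  12 311] [376.225 289.823] [array([ 0.104, -0.236]), array([0.035, 0.166]), np.float64(6.545)]
yellow [339 179  22  30 266] [349.312 192.868] [array([ 0.473, -0.138]), array([0.105, 0.044]), np.float64(25.578)]
yellow [383 244  37  36 453] [400.943 261.724] [array([ 0.215, -0.326]), array([0.063, 0.145]), np.float64(38.584)]
blue [262 155  44  53 745] [273.477 182.564] [array([0.524, 0.11 ]), array([0.197, 0.144]), np.float64(5.227)]
blue [300 167   5  30  59] [301.746 181.271] [array([0.518, 0.041]), array([0.107, 0.009]), np.float64(4.722)]
```

View pics/crop.png

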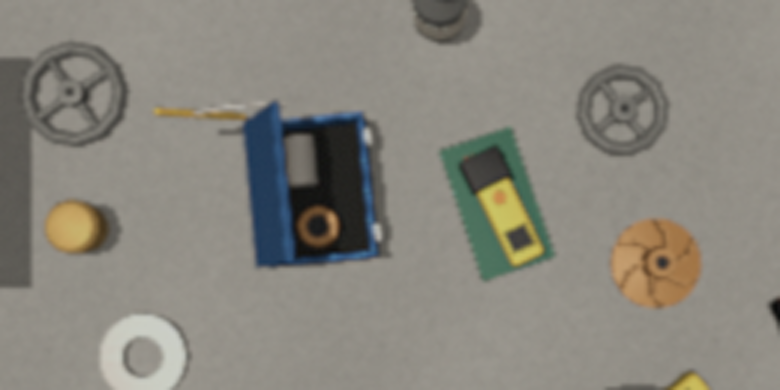

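The crop confirms a case yaw of about 5°, a lid just past upright, and the scanner on its mat with the nose up-left and the button at crop (499,197). Next I raise the arm and bring the wrist camera over the case and mat.

apply_moves --xyz '[[0,0,-0.2],[0,0,-0.2],[0,0,-0.2],[0.146,-0.129,0],[0.146,-0.129,0],[0.146,-0.129,0],[0.146,-0.129,0],[0.146,-0.129,0]]' --rot '[[0,0,0],[0,0,0],[0,0,0],[0,0,0],[0,0,0],[0,0,0],[0,0,0],[0,0,0]]' --hand '[1,1,1,1,1,1,1,1]'

```text
clock: 1.15
position: [0.3125, -0.3085, 0.4111]
ee_rot: [-0.0, 0.991, 0.133, 0.0]
contact_force: [1.0, -0.6, -0.4]
width: 0.0854
gripper_force: 0.0
```

apply_moves --xyz '[[0.146,-0.129,0],[0.146,-0.129,0],[0.146,-0.129,0],[0.146,-0.129,0],[0,0,0],[0,0,0]]' --rot '[[0,0,0],[0,0,0],[0,0,0],[0,0,0.17],[0,0,0],[0,0,0]]' --hand '[1,1,1,1,1,1]'

```text
clock: 1.9
position: [0.4363, -0.1208, 0.411]
ee_rot: [0.0, 0.998, 0.055, -0.001]
contact_force: [0.0, 0.1, -0.3]
width: 0.0856
gripper_force: 0.0
```

```bash
python3 - <<'E'
from h import *
c=cam("wrist","w1.png"); print(c["o"],c["M"],c["f"],c["c"])
s=status.get_state(); print(s["position"],s["ee_rot"],s["qpos"],s["clock"])
E
```

```text
[ 0.50948117 -0.11224512  0.55355521] [[ 0.10793893 -0.95238991 -0.2851362 ]
 [-0.99415684 -0.10306774 -0.03208133]
 [ 0.00116559  0.28693293 -0.95794996]] 345.9753719726253 [320.02783033 191.44079092]
[ 0.43614978 -0.12131677  0.41113146] [ 2.99887388e-04  9.98523763e-01  5.43139042e-02 -4.53357688e-04] [-4.24428604e-01  3.54210083e-02  1.37051819e+00 -9.63192591e-04
  1.73618184e+00  1.03752810e+00] 1.95
```

View pics/w1.png

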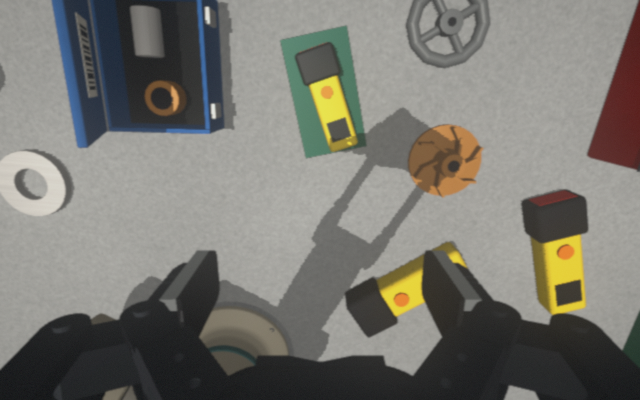

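The wrist view shows the mat with corners near (280,40), (348,26), (366,147), (306,158), the scanner on it from (316,44) to (345,148), and the case at upper left (55–220, 0–145) with the lid inner face and label at (90,55). I measure the mat and scanner now, then move over the case.

```bash
python3 - <<'E'
from h import *
np.set_printoptions(precision=4,suppress=True)
c=cam("wrist")
for nm,lo,hi,z in(("yellow",(20,120,80),(34,255,255),.032),("green",(55,60,30),(95,255,255),.003)):
    for s,ce,m in blobs(mask(c,lo,hi),300):
        if not(270<ce[0]<380 and ce[1]<170):continue
        w=onz(c,np.argwhere(m)[:,::-1],z)[:,:2].astype(np.float32)
        print(nm,s,ce,cv2.minAreaRect(w))
k=onz(c,[(280,40),(348,26),(366,147),(306,158)],.003)[:,:2]; print(k,k.mean(0))
# black head corners
print(onz(c,[(296,57),(334,43),(342,76),(303,86)],.036)[:,:2])
print(onz(c,[(323,153),(357,147)],.03)[:,:2])
E
```

```text
yellow [ 308   75   49   76 1664] [332.1316 110.2386] ((0.47444599866867065, -0.13688254356384277), (0.10500326752662659, 0.04387638345360756), 25.124542236328125)
green [ 280   26   83  131 3817] [319.3914  86.2292] ((0.5001363754272461, -0.12107504904270172), (0.17752186954021454, 0.09739216417074203), 17.758861541748047)
[[ 0.5701 -0.0479]
 [ 0.5994 -0.1448]
 [ 0.4271 -0.1963]
 [ 0.3991 -0.1025]] [ 0.4989 -0.1229]
[[ 0.5469 -0.0756]
 [ 0.5706 -0.1264]
 [ 0.5287 -0.1428]
 [ 0.5093 -0.0889]]
[[ 0.415  -0.1281]
 [ 0.4296 -0.1786]]
```

apply_moves --xyz '[[0.08,-0.19,0],[0.08,-0.19,0],[0.08,-0.19,0],[0,0,0],[0,0,0]]' --rot '[[0,0,0],[0,0,0],[0,0,0],[0,0,0],[0,0,0]]' --hand '[0,-1,-1,-1,-1]'

```text
clock: 2.62
position: [0.4895, 0.0558, 0.4112]
ee_rot: [0.001, 0.999, 0.054, -0.0]
contact_force: [0.2, -0.1, 0.3]
width: 0.0001
gripper_force: 0.0
```

```bash
python3 - <<'E'
from h import *
np.set_printoptions(precision=4,suppress=True)
c=cam("wrist","w2.png"); s=status.get_state(); print(s["position"],s["ee_rot"],s["width"],s["clock"])
E
```

```text
[0.4895 0.0554 0.4113] [ 0.0005  0.9986  0.0532 -0.0002] -0.00011397190291765568 2.675
```

View pics/w2.png

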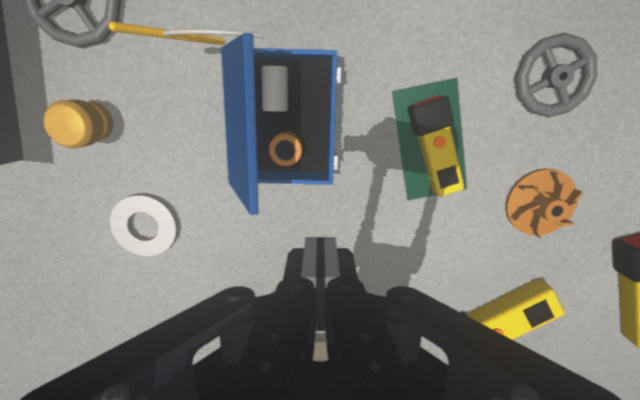

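w2 shows the case rim corners (337,51) and (333,184), the lid's free edge from (252,34) to (257,212) with its outer face visible, and the yellow arm tip at (112,26). I compute the case frame and lid angle.

```bash
cat >> h.py <<'E'
def lidpt(C,yaw,x,r,th,n=0):
    # point on lid: x along hinge, r from hinge, n out of the outer face; th opening
    P=np.array([x,.070-r*np.cos(th)+n*np.sin(th),.075+r*np.sin(th)+n*np.cos(th)])
    return R.from_euler("z",yaw).apply(P)+np.array([C[0],C[1],0])
E
python3 - <<'E'
from h import *
np.set_printoptions(precision=4,suppress=True)
c=cam("wrist")
k=onz(c,[(337,51),(333,184)],.075); print("rim",k,np.linalg.norm(k[0]-k[1]))
d=k[0]-k[1]; yaw=np.arctan2(d[1],d[0]); n=np.array([-np.sin(yaw),np.cos(yaw)])
C=k.mean(0)[:2]+n*.07; print("yaw",np.degrees(yaw),"C",C)
for t in (70,75,80,85,90,95):
    th=np.radians(t); print(t,proj(c,[lidpt(C,yaw,x,.14,th,e) for x in(.09,-.09) for e in (0,.01)]).ravel())
# yellow arm tip check
th=np.radians(130); print("arm tip pred",proj(c,[lidpt(C,yaw,.096,.135,th),lidpt(C,yaw,.096,.0,th)]))
E
```

```text
rim [[0.6104 0.046  0.075 ]
 [0.4334 0.0307 0.075 ]] 0.1777345017055899
yaw 4.929106315368761 C [0.5159 0.1081]
70 [244.0627  33.0282 232.9592  32.2482 251.5558 216.1893 242.079  217.1867]
75 [230.4177  32.1555 219.005   31.4961 239.9009 217.2368 230.1686 217.9647]
80 [216.4766  31.4359 204.9433  30.9113 228.     217.948  218.1611 218.3891]
85 [202.4727  30.8856 191.0174  30.5069 216.0371 218.3045 206.2474 218.448 ]
90 [188.6488  30.5167 177.4716  30.2914 204.203  218.2957 194.6198 218.138 ]
95 [175.2471  30.3368 164.541   30.2681 192.6881 217.9201 183.4639 217.4648]
arm tip pred [[113.7467  28.0306]
 [227.8438  42.8474]]
```

The case model fits: C=(0.516,0.108), yaw 4.9°, and the arm tip is predicted within 2 px. The lid is at about 67°. I lower the closed fingers inside the lid at case y=-40 mm and push along +y.

apply_moves --xyz '[[0.021,-0.0065,0.168],[0.021,-0.0065,0.168],[0.021,-0.0065,0.168],[0.021,-0.0065,0.168],[0.021,-0.0065,0.168],[0,0,0],[0,0,0]]' --rot '[[0,0,0],[0,0,0],[0,0,0],[0,0,0],[0,0,0],[0,0,0],[0,0,0]]' --hand '[-1,-1,-1,-1,-1,-1,-1]'

```text
clock: 3.6
position: [0.5211, 0.0692, 0.1611]
ee_rot: [0.0, 0.999, 0.054, 0.001]
contact_force: [0.1, 0.2, -0.1]
width: 0.0001
gripper_force: 0.0
```

apply_moves --xyz '[[0,-0.065,0],[0,-0.065,0],[0,-0.065,0],[0,-0.065,0],[0,-0.065,0],[0,-0.065,0],[0,-0.065,0],[0,-0.065,0]]' --rot '[[0,0,0],[0,0,0],[0,0,0],[0,0,0],[0,0,0],[0,0,0],[0,0,0],[0,0,0]]' --hand '[-1,-1,-1,-1,-1,-1,-1,-1]'

```text
clock: 4.6
position: [0.5036, 0.2251, 0.1612]
ee_rot: [0.002, 0.998, 0.055, 0.002]
contact_force: [0.7, -5.5, -1.6]
width: 0.0002
gripper_force: 2.6
```

```bash
python3 - <<'E'
from h import *
np.set_printoptions(precision=4,suppress=True)
a=cam("top"); b=cam("scene")
C=np.array([.5159,.1081]);yaw=np.radians(4.93)
s=status.get_state(); p=s["position"]; print(p,s["contact_force"],s["clock"], R.from_euler("z",-yaw).apply(p-np.r_[C,0]))
A=cv2.resize(a["p"][135:235,215:345],None,fx=3,fy=3,interpolation=cv2.INTER_CUBIC)
B=cv2.resize(b["p"][150:270,310:440],None,fx=3,fy=3,interpolation=cv2.INTER_CUBIC)
def dr(im,c,off,th,col):
    q=(proj(c,[lidpt(C,yaw,x,r,np.radians(th)) for x,r in((.09,0),(.09,.14),(-.09,.14),(-.09,0))])-off)*3
    cv2.polylines(im,[np.int32(q)],False,col,1)
for th,col in((120,(255,0,0)),(130,(0,255,0))):
    dr(A,a,(215,135),th,col); dr(B,b,(310,150),th,col)
A=cv2.copyMakeBorder(A,0,60,0,0,cv2.BORDER_CONSTANT)
cv2.imwrite("pics/push1.png",np.hstack([A,B])[:,:,::-1])
E
```

```text
[0.5031 0.2275 0.1608] [-0.5487 -0.6773  0.6192] 4.7 [-0.0025  0.1201  0.1608]
```

View pics/push1.png

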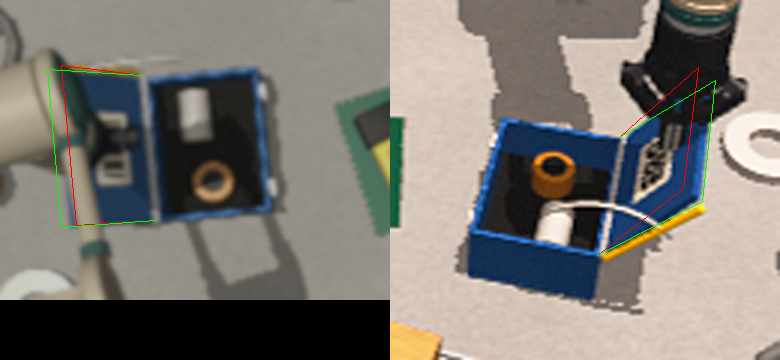

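The lid's free edge in the scene half lies between the 120° red and 130° green outlines, near green at about (700,205). I back off and measure from the wrist.

apply_moves --xyz '[[0,0.06,0],[0,0.1,-0.15],[0,0.15,-0.15],[0,0.15,-0.15],[0,0.0,-0.2],[-0.1,0.0,-0.15],[0,0,0],[0,0,0]]' --rot '[[0,0,0],[0,0,0],[0,0,0],[0,0,0],[0,0,0],[0,0,0],[0,0,0],[0,0,0]]' --hand '[-1,-1,-1,-1,-1,-1,-1,-1]'

```text
clock: 5.7
position: [0.4876, 0.0859, 0.3973]
ee_rot: [-0.0, 0.999, 0.054, -0.0]
contact_force: [0.2, 0.2, 0.2]
width: -0.0
gripper_force: 0.0
```

```bash
python3 - <<'E'
from h import *
np.set_printoptions(precision=4,suppress=True)
c=cam("wrist"); C=np.array([.5159,.1081]);yaw=np.radians(4.93)
print(status.get_state()["position"])
im=cv2.resize(c["p"],None,fx=1.25,fy=1.25)
for t in (120,125,130,135):
    q=proj(c,[lidpt(C,yaw,x,.14,np.radians(t)) for x in(.09,-.09)]); print(t,q.ravel())
m=mask(c,(105,100,30),(125,255,255))
for s,ce,mm in blobs(m,500): print(s,ce)
x0,y0=160,0
im=cv2.resize(c["p"][0:240,60:380],None,fx=2.5,fy=2.5,interpolation=cv2.INTER_CUBIC)
for t,col in((125,(255,0,0)),(130,(0,255,0))):
    q=(proj(c,[lidpt(C,yaw,x,r,np.radians(t)) for x,r in((.09,0),(.09,.14),(-.09,.14),(-.09,0))])-(60,0))*2.5
    cv2.polylines(im,[np.int32(q)],False,col,1)
cv2.imwrite("pics/w3.png",im[:,:,::-1])
E
```

```text
[0.4876 0.0861 0.3964]
120 [147.6956  31.202  168.5383 216.5131]
125 [139.939   32.0785 161.5044 214.1734]
130 [133.6007  33.0764 155.6236 211.6485]
135 [128.684   34.1736 150.9135 208.9829]
[  138    32   112   180 12735] [192.1494 116.4984]
[ 252   48  110  140 2190] [308.795  113.2123]
```

View pics/w3.png

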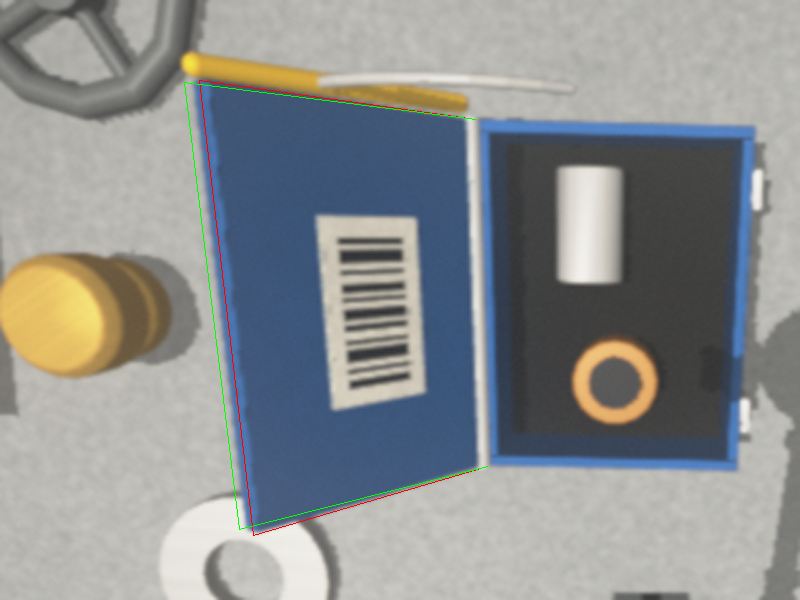

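The lid reads about 125–126° (its bare edge is just inside the red outline, with the yellow arm slightly further out). I push a further ~9 mm.

apply_moves --xyz '[[0.0203,-0.056,0.157],[0.0203,-0.056,0.157],[0.0203,-0.056,0.157],[0.0203,-0.056,0.157],[0.0203,-0.056,0.157],[0,-0.08,0],[0,-0.05,0],[0,-0.04,0]]' --rot '[[0,0,0],[0,0,0],[0,0,0],[0,0,0],[0,0,0],[0,0,0],[0,0,0],[0,0,0]]' --hand '[-1,-1,-1,-1,-1,-1,-1,-1]'

```text
clock: 6.75
position: [0.5036, 0.2247, 0.1618]
ee_rot: [0.0, 0.999, 0.055, -0.0]
contact_force: [0.3, -0.7, -0.1]
width: 0.0002
gripper_force: 0.0
```

apply_moves --xyz '[[0,-0.02,0],[0,-0.02,0],[0,0,0],[0,0,0]]' --rot '[[0,0,0],[0,0,0],[0,0,0],[0,0,0]]' --hand '[-1,-1,-1,-1]'

```text
clock: 7.25
position: [0.5025, 0.2348, 0.1624]
ee_rot: [0.001, 0.999, 0.054, 0.0]
contact_force: [0.9, -4.2, 0.2]
width: -0.0003
gripper_force: 2.2
```

apply_moves --xyz '[[0,0.06,0],[0,0.1,-0.15],[0,0.15,-0.15],[0,0.15,-0.15],[0,0.0,-0.2],[-0.1,0.0,-0.15],[0,0,0],[0,0,0]]' --rot '[[0,0,0],[0,0,0],[0,0,0],[0,0,0],[0,0,0],[0,0,0],[0,0,0],[0,0,0]]' --hand '[-1,-1,-1,-1,-1,-1,-1,-1]'

```text
clock: 8.25
position: [0.4872, 0.0971, 0.4002]
ee_rot: [-0.0, 0.999, 0.054, 0.0]
contact_force: [-0.4, -0.1, -0.2]
width: -0.0003
gripper_force: 0.0
```

```bash
python3 - <<'E'
from h import *
np.set_printoptions(precision=4,suppress=True)
c=cam("wrist","w4raw.png"); C=np.array([.5159,.1081]);yaw=np.radians(4.93)
x0,y0=60,0
im=cv2.resize(c["p"][0:240,60:380],None,fx=2.5,fy=2.5,interpolation=cv2.INTER_CUBIC)
for t,col in((125,(255,0,0)),(130,(0,255,0))):
    q=(proj(c,[lidpt(C,yaw,x,r,np.radians(t)) for x,r in((.09,0),(.09,.14),(-.09,.14),(-.09,0))])-(60,0))*2.5
    cv2.polylines(im,[np.int32(q)],False,col,1)
cv2.imwrite("pics/w4.png",im[:,:,::-1])
# label: bright low-saturation blob
m=mask(c,(0,0,130),(179,60,255))
for s,ce,mm in blobs(m,300):
    if s[0]>150 and s[0]+s[2]<260 : 
        print(s,ce)
        for t in (125,128,130,132,135):
            q=proj(c,[lidpt(C,yaw,x,.07+e,np.radians(t)) for x,e in((.042,.027),(.042,-.027),(-.042,-.027),(-.042,.027))]); print(t,q.ravel(),q.mean(0))
E
```

```text
[ 195   86   44   78 2304] [216.8043 123.1081]
125 [197.1012  87.5547 235.5789  88.1897 238.8475 157.3401 203.0511 164.178 ] [218.6447 124.3156]
128 [194.2766  87.4812 234.3323  88.1584 237.6594 157.1103 200.3534 163.557 ] [216.6554 124.0767]
130 [192.5385  87.4348 233.549   88.1383 236.912  156.9507 198.6885 163.1286] [215.422  123.9131]
132 [190.918   87.3907 232.8051  88.119  236.2013 156.7863 197.1321 162.6899] [214.2641 123.7465]
135 [188.7103  87.3286 231.7649  88.0913 235.206  156.5314 195.0037 162.0144] [212.6712 123.4914]
```

View pics/w4.png

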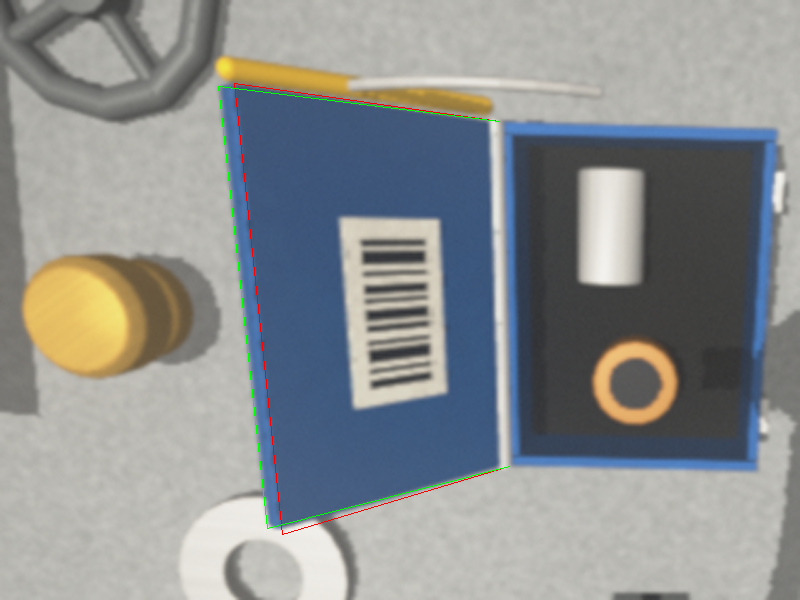

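The free edge now sits near the green outline, but the lighter band is the edge's thickness. I check more exactly with the inner and outer corner lines and the label's width.

```bash
python3 - <<'E'
from h import *
np.set_printoptions(precision=1,suppress=True,linewidth=150)
c=cam("wrist"); C=np.array([.5159,.1081]);yaw=np.radians(4.93)
m=mask(c,(0,0,130),(179,60,255))
for s,ce,mm in blobs(m,300):
    if s[0]>150 and s[0]+s[2]<260:
        k=cv2.findContours(mm,cv2.RETR_EXTERNAL,2)[0][0]; q=cv2.approxPolyDP(k,5,True)[:,0]; print("label",q.tolist())
for row in (70,110,150,180):
    g=c["p"][row].astype(int); print(row,[(u,*g[u]) for u in range(146,172)][::1] if row==110 else "")
    d=[]
    for n in (0,.01):
        for t in (122,125,128,130,132):
            a,b=proj(c,[lidpt(C,yaw,x,.14,np.radians(t),n) for x in(.09,-.09)]); d.append(a[0]+(b[0]-a[0])*(row-a[1])/(b[1]-a[1]))
    print("inner",np.array(d[:5]),"outer",np.array(d[5:]))
    print("hinge",proj(c,[lidpt(C,yaw,x,0,0) for x in(.09,-.09)]).ravel())
    print((g[:,2]-g[:,0])[146:175])
print("arm tip pred",[proj(c,lidpt(C,yaw,.096,.135,np.radians(t)))[0] for t in(127,130,133)])
Y=[b for b in blobs(mask(c,(20,120,100),(32,255,255)),40)]
for s,ce,mm in Y:
    if ce[1]<60: print(s,ce)
E
```

```text
label [[195, 86], [201, 162], [238, 156], [235, 87]]
70 
inner [161.8 157.2 153.2 150.7 148.5] outer [155.4 151.5 148.1 146.1 144.3]
hinge [259.7  48.  263.5 186.2]
[ -6  -6  -7  -4  10  42  76  89  95 101  96  77  62  60  59  58  57  58  58  60  58  60  59  59  60  60  59  60  61]
110 [(146, np.int64(185), np.int64(184), np.int64(178)), (147, np.int64(182), np.int64(181), np.int64(175)), (148, np.int64(181), np.int64(179), np.int64(174)), (149, np.int64(178), np.int64(177), np.int64(172)), (150, np.int64(178), np.int64(177), np.int64(171)), (151, np.int64(178), np.int64(177), np.int64(172)), (152, np.int64(180), np.int64(179), np.int64(174)), (153, np.int64(181), np.int64(180), np.int64(175)), (154, np.int64(175), np.int64(176), np.int64(176)), (155, np.int64(145), np.int64(155), np.int64(175)), (156, np.int64(97), np.int64(124), np.int64(169)), (157, np.int64(76), np.int64(113), np.int64(166)), (158, np.int64(75), np.int64(114), np.int64(168)), (159, np.int64(76), np.int64(118), np.int64(176)), (160, np.int64(74), np.int64(115), np.int64(172)), (161, np.int64(70), np.int64(102), np
[... 562 characters left out ...]
.8 156.  152.7 150.7 149. ]
hinge [259.7  48.  263.5 186.2]
[ -7  -7  -7  -6  -7  -6  -6  -6   1  30  72  90  93 100  98  80  65  61  62  60  60  63  60  61  61  60  60  62  63]
150 
inner [170.2 165.9 162.1 159.8 157.7] outer [164.2 160.5 157.3 155.4 153.7]
hinge [259.7  48.  263.5 186.2]
[-7 -6 -7 -6 -6 -6 -6 -6 -6 -6 -7 -7 -3 15 51 80 82 86 94 83 66 62 61 60 62 62 62 61 63]
180 
inner [173.3 169.2 165.5 163.2 161.2] outer [167.4 163.9 160.8 158.9 157.3]
hinge [259.7  48.  263.5 186.2]
[-6 -6 -6 -7 -7 -7 -8 -7 -6 -6 -6 -6 -6 -6 -5 -4  3 31 70 89 91 84 66 55 57 59 59 60 59]
arm tip pred [array([154.8,  26.9]), array([151.1,  27.5]), array([147.9,  28.2])]
[146  22 110  23 728] [195.8  32.8]
```

The lid is at about 125.3° from both corner lines, so it needs roughly 5° more. I push about 10.5 mm further, to y≈0.245.

apply_moves --xyz '[[0.0203,-0.056,0.1585],[0.0203,-0.056,0.1585],[0.0203,-0.056,0.1585],[0.0203,-0.056,0.1585],[0.0203,-0.056,0.1585],[0,-0.08,0],[0,-0.05,0],[0,-0.04,0]]' --rot '[[0,0,0],[0,0,0],[0,0,0],[0,0,0],[0,0,0],[0,0,0],[0,0,0],[0,0,0]]' --hand '[-1,-1,-1,-1,-1,-1,-1,-1]'

```text
clock: 9.35
position: [0.5029, 0.2352, 0.1625]
ee_rot: [0.0, 0.999, 0.055, -0.0]
contact_force: [0.4, -5.7, 1.1]
width: 0.0003
gripper_force: 3.3
```

apply_moves --xyz '[[0,-0.02,0],[0,-0.021,0],[0,0,0],[0,0,0]]' --rot '[[0,0,0],[0,0,0],[0,0,0],[0,0,0]]' --hand '[-1,-1,-1,-1]'

```text
clock: 9.85
position: [0.5018, 0.246, 0.1632]
ee_rot: [0.001, 0.999, 0.054, 0.0]
contact_force: [0.1, -4.1, 0.4]
width: -0.0002
gripper_force: 2.1
```

apply_moves --xyz '[[0,0.06,0],[0,0.1,-0.15],[0,0.15,-0.15],[0,0.15,-0.15],[0,0.0,-0.2],[-0.1,0.0,-0.15],[0,0,0],[0,0,0]]' --rot '[[0,0,0],[0,0,0],[0,0,0],[0,0,0],[0,0,0],[0,0,0],[0,0,0],[0,0,0]]' --hand '[-1,-1,-1,-1,-1,-1,-1,-1]'

```text
clock: 10.85
position: [0.4864, 0.1079, 0.4008]
ee_rot: [-0.0, 0.999, 0.054, 0.0]
contact_force: [-0.2, 0.7, 0.1]
width: -0.0002
gripper_force: 0.0
```

```bash
cat > lidang.py <<'E'
from h import *
from scipy.optimize import brentq
def measure():
    c=cam("wrist"); C=np.array([.5159,.1081]);yaw=np.radians(4.93); out=[]
    for row in (70,90,110,130,150,170):
        g=c["p"][row].astype(float); d=g[:,2]-g[:,0]
        def pos(t,n):
            a,b=proj(c,[lidpt(C,yaw,x,.14,np.radians(t),n) for x in(.09,-.09)]); return a[0]+(b[0]-a[0])*(row-a[1])/(b[1]-a[1])
        u=int(pos(130,.01)); k=np.arange(u-15,u+25); v=d[k]; i=np.where(v>40)[0][0]
        o=k[i]-(v[i]-40)/(v[i]-v[i-1])
        j=i+2+np.where(v[i+2:]<80)[0][0]; n_=k[j]-(80-v[j])/(v[j-1]-v[j])
        out.append([brentq(lambda t:pos(t,e)-w,105,145) for e,w in((.01,o),(0,n_))])
    return np.array(out)
if __name__=="__main__":
    o=measure(); print(o.round(1).tolist(),np.median(o,0)); print(status.get_state()["position"])
E
python3 lidang.py
```

```text
[[129.3, 129.1], [129.5, 129.2], [129.6, 129.1], [129.7, 129.2], [129.7, 129.5], [129.8, 129.9]] [129.63992587 129.18401731]
[0.48637189 0.10797481 0.39988573]
```

The lid is at about 129.4°, which is good. Next comes the scanner grasp: move above grip point (0.486,-0.131), turn to yaw 25° and open.

apply_moves --xyz '[[-0.017,0.158,0],[-0.017,0.158,0],[-0.017,0.158,0],[-0.017,0.158,0],[-0.017,0.158,0],[0,0,0.18],[0,0,0.18],[0,0,0]]' --rot '[[0,0,0],[0,0,0],[0,0,0],[0,0,0],[0,0,0],[0,0,-0.158],[0,0,-0.158],[0,0,0]]' --hand '[-1,-1,1,1,1,1,1,1]'

```text
clock: 11.9
position: [0.4831, -0.1288, 0.287]
ee_rot: [-0.004, 0.976, 0.217, -0.006]
contact_force: [1.3, 0.3, 0.3]
width: 0.0851
gripper_force: 0.0
```

```bash
python3 - <<'E'
from h import *
np.set_printoptions(precision=4,suppress=True)
c=cam("wrist"); s=status.get_state(); p=s["position"]; Rt=RQ(s["ee_rot"]).as_matrix()
print(p,np.degrees(np.arctan2(Rt[1,0],Rt[0,0])),s["width"],s["clock"])
for sz,ce,m in blobs(mask(c,(20,120,80),(34,255,255)),500):
    w=onz(c,np.argwhere(m)[:,::-1],.035)[:,:2].astype(np.float32); r=cv2.minAreaRect(w); print(sz,r)
print("d tool", (np.array([.486,-.131,.006])-p)@Rt)
E
```

```text
[ 0.4859 -0.1298  0.291 ] 25.033881681017036 0.08565266782626765 11.95
[ 307  116   39   88 2580] ((0.47571301460266113, -0.1366220861673355), (0.10275126248598099, 0.043906256556510925), 24.990816116333008)
[ 314  339  105   37 1507] ((0.25827643275260925, -0.3053288161754608), (0.058952800929546356, 0.1479036808013916), 14.474871635437012)
d tool [0.0007 0.0024 0.285 ]
```

The scanner pose is confirmed (yaw 25.0°, grip 44 mm wide). I descend and grip.

apply_moves --xyz '[[0,0.007,0.19],[0,0,0.19],[0,0,0.19],[0,0,0.19],[0,0,0.1],[0,0,0.06],[0,0,0.03],[0,0,0]]' --rot '[[0,0,0],[0,0,0],[0,0,0],[0,0,0],[0,0,0],[0,0,0],[0,0,0],[0,0,0]]' --hand '[1,1,1,1,1,1,1,1]'

```text
clock: 12.95
position: [0.4898, -0.1328, 0.0091]
ee_rot: [0.001, 0.976, 0.218, 0.001]
contact_force: [0.0, -0.1, 0.2]
width: 0.0854
gripper_force: 0.0
```

apply_moves --xyz '[[0,0,0],[0,0,0],[0,0,0],[0,0,0],[0,0,0],[0,0,0]]' --rot '[[0,0,0],[0,0,0],[0,0,0],[0,0,0],[0,0,0],[0,0,0]]' --hand '[-1,-1,-1,-1,-1,-1]' --force 60

```text
clock: 13.7
position: [0.4884, -0.1324, 0.0093]
ee_rot: [0.0, 0.976, 0.218, 0.001]
contact_force: [-0.9, 1.6, 5.0]
width: 0.0431
gripper_force: 63.1
```

apply_moves --xyz '[[0,0,-0.1],[0,0,-0.2],[0,0,-0.2],[0,0,-0.2],[0,0,-0.2],[0,0,0]]' --rot '[[0,0,0],[0,0,0],[0,0,0],[0,0,0],[0,0,0],[0,0,0]]' --hand '[-1,-1,-1,-1,-1,-1]'

```text
clock: 14.45
position: [0.4902, -0.1332, 0.2835]
ee_rot: [0.003, 0.976, 0.218, 0.005]
contact_force: [0.7, 0.8, -2.8]
width: 0.0432
gripper_force: 62.2
```

```bash
cat > goal.py <<'E'
from h import *
np.set_printoptions(precision=4,suppress=True)
C=np.array([.5159,.1081]);yaw=np.radians(4.93);th=np.radians(129.2)
L=lidpt(C,yaw,0,.07,th)
xs=R.from_euler("z",yaw).apply([0,np.sin(th),np.cos(th)]); ys=R.from_euler("z",yaw).apply([-1,0,0]); zs=np.cross(xs,ys)
G=np.c_[xs,-ys,-zs]; P=L-.105*xs-.085*xs-.012*zs
s=status.get_state(); p=s["position"]; Rt=RQ(s["ee_rot"]).as_matrix()
print("goal",P,"now",p,"q",s["qpos"],s["width"],s["clock"]); 
print("shift in tool, shares",(P-p)@Rt/.3,"world",P-p)
Rr=Rt.T@G; print("rotvec tool, shares of 60deg",R.from_matrix(Rr).as_rotvec()/np.radians(60))
print("goal yaw",np.degrees(np.arctan2(xs[1],xs[0])))
w=p+Rt@[.085,0,-.012]; v=(L-w)
print("label in window frame (x fwd, tool y, tool z)",v@Rt,"angle",np.degrees(np.arccos(Rt[:,0]@xs)))
E
python3 goal.py
```

```text
goal [0.5194 0.0677 0.24  ] now [ 0.4902 -0.1332  0.2835] q [-0.4023  0.1413  1.5539 -0.0002  1.4348  0.7289] 0.04315786389640355 14.45
shift in tool, shares [ 0.3718 -0.5658  0.1429] world [ 0.0292  0.2009 -0.0435]
rotvec tool, shares of 60deg [-0.3856 -0.5706 -1.1184]
goal yaw 94.92999999999999
label in window frame (x fwd, tool y, tool z) [ 0.0793 -0.316   0.1648] angle 74.71802329120514
```

apply_moves --xyz '[[0,0,0],[0,0,0],[0,0,0],[0,0,0],[0,0,0],[0,0,0],[0,0,0],[0,0,0]]' --rot '[[0,0,-0.16],[0,0,-0.167],[0,0,-0.167],[0,0,-0.167],[0,0,-0.167],[0,0,-0.167],[0,0,-0.167],[0,0,0]]' --hand '[-1,-1,-1,-1,-1,-1,-1,-1]'

```text
clock: 15.45
position: [0.4869, -0.1318, 0.2765]
ee_rot: [-0.002, 0.677, 0.736, -0.001]
contact_force: [0.7, -0.5, -3.1]
width: 0.0432
gripper_force: 62.0
```

apply_moves --xyz '[[0,0,0],[0,0,0],[0,0,0],[0,0,0],[0,0,0]]' --rot '[[0,-0.163,0],[0,-0.163,0],[0,-0.163,0],[0,-0.163,0],[0,0,0]]' --hand '[-1,-1,-1,-1,-1]'

```text
clock: 16.08
position: [0.4866, -0.1294, 0.2751]
ee_rot: [0.244, 0.636, 0.696, -0.227]
contact_force: [-0.3, 0.2, -1.9]
width: 0.0428
gripper_force: 62.1
```

```bash
python3 goal.py
```

```text
goal [0.5194 0.0677 0.24  ] now [ 0.4866 -0.1294  0.2751] q [ 0.063   0.1559  1.763  -0.7135  1.2904  0.2015] 0.04276477620475624 16.075
shift in tool, shares [ 0.5741  0.168  -0.3154] world [ 0.0328  0.1971 -0.0351]
rotvec tool, shares of 60deg [-0.0021 -0.0037  0.0056]
goal yaw 94.92999999999999
label in window frame (x fwd, tool y, tool z) [ 0.2773  0.0515 -0.0939] angle 0.4007919109436266
```

apply_moves --xyz '[[0.1,0.03,-0.055],[0.12,0.035,-0.065],[0.12,0.035,-0.065],[0.12,0.035,-0.065],[0.07,0.02,-0.04],[0.044,0.013,-0.025],[0,0,0],[0,0,0]]' --rot '[[0,0,0],[0,0,0],[0,0,0],[0,0,0],[0,0,0],[0,0,0],[0,0,0],[0,0,0]]' --hand '[-1,-1,-1,-1,-1,-1,-1,-1]'

```text
clock: 17.08
position: [0.5214, 0.0635, 0.2432]
ee_rot: [0.247, 0.638, 0.694, -0.227]
contact_force: [-0.7, -0.3, -1.6]
width: 0.0426
gripper_force: 62.1
```

```bash
python3 goal.py; python3 - <<'E'
from h import *
b=cam("scene"); w=cam("wrist")
B=cv2.resize(b["p"][60:280,240:480],(436,400),interpolation=cv2.INTER_CUBIC)
W=cv2.resize(w["p"],(360,225)); W=cv2.copyMakeBorder(W,0,175,0,0,cv2.BORDER_CONSTANT)
cv2.imwrite("pics/aim.png",np.hstack([B,W])[:,:,::-1])
E
```

```text
goal [0.5194 0.0677 0.24  ] now [0.5214 0.0635 0.2432] q [ 0.4081  0.3314  1.6031 -0.6442  1.4825  0.4748] 0.04263192480542622 17.075
shift in tool, shares [ 0.0179 -0.0054 -0.0008] world [-0.002   0.0042 -0.0032]
rotvec tool, shares of 60deg [-0.0012 -0.0013 -0.0015]
goal yaw 94.92999999999999
label in window frame (x fwd, tool y, tool z) [ 0.1104 -0.0019 -0.    ] angle 0.11764800606319721
```

View pics/aim.png

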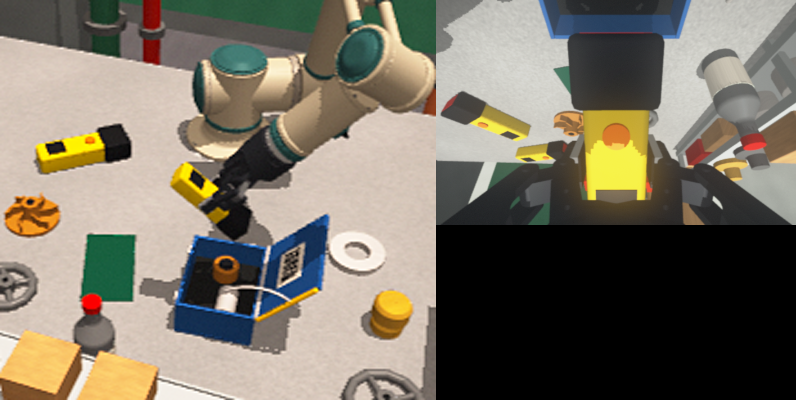

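The scene shows the scanner nose aimed squarely at the label (290,265 in the left panel), unslipped in the grip (button visible in the wrist panel). I hold for 2.5 s, then retrace.

apply_moves --xyz '[[0,0,0],[0,0,0],[0,0,0],[0,0,0],[0,0,0],[0,0,0],[0,0,0],[0,0,0]]' --rot '[[0,0,0],[0,0,0],[0,0,0],[0,0,0],[0,0,0],[0,0,0],[0,0,0],[0,0,0]]' --hand '[-1,-1,-1,-1,-1,-1,-1,-1]'

```text
clock: 18.18
position: [0.5215, 0.0647, 0.2429]
ee_rot: [0.247, 0.637, 0.694, -0.226]
contact_force: [0.6, -0.6, -1.2]
width: 0.043
gripper_force: 62.1
```

apply_moves --xyz '[[0,0,0],[0,0,0],[0,0,0],[0,0,0],[0,0,0],[0,0,0],[0,0,0],[0,0,0]]' --rot '[[0,0,0],[0,0,0],[0,0,0],[0,0,0],[0,0,0],[0,0,0],[0,0,0],[0,0,0]]' --hand '[-1,-1,-1,-1,-1,-1,-1,-1]'

```text
clock: 19.18
position: [0.5215, 0.0646, 0.2429]
ee_rot: [0.247, 0.637, 0.694, -0.226]
contact_force: [0.0, -0.4, -1.2]
width: 0.043
gripper_force: 62.1
```

apply_moves --xyz '[[0,0,0],[0,0,0],[0,0,0],[0,0,0]]' --rot '[[0,0,0],[0,0,0],[0,0,0],[0,0,0]]' --hand '[-1,-1,-1,-1]'

```text
clock: 19.68
position: [0.5215, 0.0646, 0.2429]
ee_rot: [0.247, 0.637, 0.694, -0.226]
contact_force: [0.4, 0.2, -2.0]
width: 0.0428
gripper_force: 62.1
```

apply_moves --xyz '[[-0.07,-0.02,0.035],[-0.12,-0.035,0.065],[-0.12,-0.035,0.065],[-0.12,-0.035,0.065],[-0.1,-0.03,0.055],[-0.044,-0.013,0.025],[0,0,0],[0,0,0]]' --rot '[[0,0,0],[0,0,0],[0,0,0],[0,0,0],[0,0,0],[0,0,0],[0,0.163,0],[0,0.163,0]]' --hand '[-1,-1,-1,-1,-1,-1,-1,-1]'

```text
clock: 20.68
position: [0.4874, -0.1307, 0.2798]
ee_rot: [0.124, 0.666, 0.727, -0.113]
contact_force: [-0.7, -1.2, -2.8]
width: 0.0429
gripper_force: 62.1
```

apply_moves --xyz '[[0,0,0],[0,0,0],[0,0,0],[0,0,0],[0,0,0],[0,0,0],[0,0,0],[0,0,0]]' --rot '[[0,0.163,0],[0,0.163,0],[0,0,0.167],[0,0,0.167],[0,0,0.167],[0,0,0.167],[0,0,0.167],[0,0,0.167]]' --hand '[-1,-1,-1,-1,-1,-1,-1,-1]'

```text
clock: 21.68
position: [0.4871, -0.1316, 0.2792]
ee_rot: [0.0, 0.955, 0.296, -0.001]
contact_force: [-0.6, 0.1, -1.9]
width: 0.0429
gripper_force: 62.3
```

apply_moves --xyz '[[0,0,0],[0,0,0],[0,0,0],[0,0,0]]' --rot '[[0,0,0.167],[0,0,0],[0,0,0],[0,0,0]]' --hand '[-1,-1,-1,-1]'

```text
clock: 22.18
position: [0.4876, -0.1313, 0.2794]
ee_rot: [0.0, 0.977, 0.215, -0.0]
contact_force: [-0.2, 0.6, -2.3]
width: 0.0434
gripper_force: 62.1
```

```bash
python3 - <<'E'
from h import *
np.set_printoptions(precision=4,suppress=True)
s=status.get_state(); p=s["position"]; Rt=RQ(s["ee_rot"]).as_matrix()
up=R.from_euler("z",22,degrees=True).as_matrix()@np.diag([1,-1,-1])
print(p,s["clock"],s["width"],np.degrees(np.arctan2(Rt[1,0],Rt[0,0])),"rot shares",R.from_matrix(Rt.T@up).as_rotvec()/np.radians(60))
o=p+Rt@[.0097,0,0]; print("shift shares",(np.array([.499,-.123,o[2]-p[2]+.0105])-o)@Rt/.3)
E
```

```text
[ 0.4876 -0.1313  0.2794] 22.175 0.043430627553065614 24.854670886980152 rot shares [0.0001 0.0003 0.0476]
shift shares [ 0.0139 -0.0093  0.8963]
```

apply_moves --xyz '[[0.014,-0.009,0.17],[0,0,0.19],[0,0,0.19],[0,0,0.18],[0,0,0.08],[0,0,0.05],[0,0,0.03],[0,0,0.006]]' --rot '[[0,0,0.0],[0,0,0],[0,0,0],[0,0,0],[0,0,0],[0,0,0],[0,0,0],[0,0,0]]' --hand '[-1,-1,-1,-1,-1,-1,-1,-1]'

```text
clock: 23.18
position: [0.491, -0.1273, 0.0108]
ee_rot: [0.0, 0.977, 0.215, 0.0]
contact_force: [-0.2, -0.4, -1.6]
width: 0.0431
gripper_force: 61.9
```

apply_moves --xyz '[[0,0,0],[0,0,0]]' --rot '[[0,0,0],[0,0,0]]' --hand '[-1,-1]'

```text
clock: 23.42
position: [0.4911, -0.1273, 0.0114]
ee_rot: [0.001, 0.977, 0.215, 0.001]
contact_force: [0.8, -0.2, -1.5]
width: 0.0431
gripper_force: 61.9
```

Still about 2 mm up (no support force), so I lower that much, release and rise.

apply_moves --xyz '[[0,0,0.004],[0,0,0.003],[0,0,0],[0,0,0],[0,0,0],[0,0,0],[0,0,0],[0,0,0]]' --rot '[[0,0,0],[0,0,0],[0,0,0],[0,0,0],[0,0,0],[0,0,0],[0,0,0],[0,0,0]]' --hand '[-1,-1,-1,1,1,1,1,1]'

```text
clock: 24.42
position: [0.4905, -0.1271, 0.0084]
ee_rot: [0.0, 0.977, 0.215, -0.0]
contact_force: [0.7, 0.5, -0.1]
width: 0.0853
gripper_force: 0.0
```

apply_moves --xyz '[[0,0,-0.06],[0,0,-0.19],[0,0,-0.19],[0,0,-0.19],[0,0,-0.19],[0,0,-0.19],[0,-0.19,-0.08],[0,0,0]]' --rot '[[0,0,0],[0,0,0],[0,0,0],[0,0,0],[0,0,0],[0,0,0],[0,0,0.158],[0,0,0.158]]' --hand '[1,1,1,1,1,1,1,1]'

```text
clock: 25.42
position: [0.466, -0.073, 0.3386]
ee_rot: [0.0, 0.999, 0.049, 0.003]
contact_force: [0.3, -1.3, 0.2]
width: 0.0853
gripper_force: 0.0
```

```bash
python3 - <<'E'
from h import *
c=cam("wrist","end.png"); s=status.get_state(); print(s["position"],s["width"],s["clock"])
for sz,ce,m in blobs(mask(c,(20,120,80),(34,255,255)),400):
    print(sz,cv2.minAreaRect(onz(c,np.argwhere(m)[:,::-1],.035)[:,:2].astype(np.float32)))
E
```

```text
[ 0.46621546 -0.07411428  0.33722608] 0.08560349598393975 25.475
[ 340  101   53   84 2090] ((0.4774478077888489, -0.132938414812088), (0.1038684993982315, 0.04402627795934677), 24.53399658203125)
[ 585  277   55   66 2419] ((0.26369214057922363, -0.5333598852157593), (0.128949373960495, 0.07638680189847946), 20.072572708129883)
[411 315  32  43 805] ((0.19337902963161469, -0.2642400562763214), (0.06798011809587479, 0.04186009615659714), 35.60820007324219)
```

View pics/end.png

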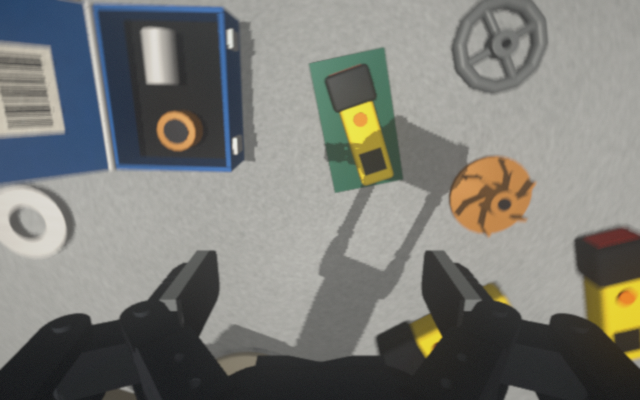

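The scanner lies flat on its mat, button up at (360,118), centred within about 5 mm. The lid is still open and the gripper is clear, so I hand the job in after letting the arm settle.

apply_moves --xyz '[[0,0,0],[0,0,0],[0,0,0],[0,0,0]]' --rot '[[0,0,0],[0,0,0],[0,0,0],[0,0,0]]' --hand '[1,1,1,1]'

```text
clock: 25.98
position: [0.4666, -0.0756, 0.3351]
ee_rot: [-0.0, 0.999, 0.051, -0.0]
contact_force: [-0.1, -0.4, -0.9]
width: 0.0852
gripper_force: 0.0
```

```bash
python3 -c "
from rig import job
print(job.sign_off())"
```

```text
the job is handed in; nothing more can be done
None
```

I handed the job in at about 26 s, verdict not reported: by my measurements the lid stood at about 129° (last measured before the scan), the scanner was held square about 11 cm from the label for 2.5 s, and it is back on its mat, button up, about 5 mm off centre.

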